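# Tip the shelf carton onto the scale and load the two nested bins

## Task

Tip the tall open-fronted carton over onto its back on the scale plate, open side up, then slide it along the plate until its top end is flush against the backstop. Then lift the small bin out of the large one and stand it in the carton's narrow bay, and after it stand the large bin in the wide bay, both upright on the carton's floor and set down gently, not dropped in. Leave the tape dispenser, the scanner and the stapler where they are.

Things in the scene. Friction and masses are not known exactly. Their poses are not given: they have to be found in the camera images.
- scale: Fixed low bench scale; grey plate 200 (its x) by 225 (its y), 15 mm high, from y = -110 to +115. Origin at table level in mid-plate: a carton lying flush has its centre at y = 0. Its +y edge, a 15 mm step, blocks the foot of the carton standing beside it. Display box 55x110x40 high against the -x side, centre x = -128, y = -50. Yaw differs by run.
- backstop (a point): Middle of the backstop's inner face, at plate level: a steel wall 12 mm thick, rising 30 mm above the plate (45 mm above the table), across the plate's -y end at the scale's y = -94 mm. Axes as the scale's.
- carton_mid (a point): Centre of a loose cardboard carton, 142 wide (its x), 65 deep (y), 188 tall (z) mm, walls 6, about 0.35 kg. Starts standing on the table 3 to 12 mm off the plate's +y edge, closed back (-y) to the plate, open side (+y) away. Tipped about 20 degrees towards the plate it falls by itself. Lying on the plate: y axis up, z axis to the backstop, centre 47 and open rim 80 mm above the table.
- carton_foot (a point): Centre of the carton's underside (its foot end, 142 x 65 mm), 94 mm from its centre. Just after falling, 15 to 45 mm of the foot end still overhangs the plate's edge. Axes as the carton's.
- wide_bay (a point): Inside, a shelf splits the carton into two bays. This point lies on the inner face of its back (the floor once it lies), mid wide bay, next to the foot: 130 (carton's x) by 104 (carton's z) mm, 59 deep; 36 mm from the carton's centre towards its foot. Floor 21 mm above the table when lying on the plate. Axes as the carton's.
- narrow_bay (a point): The same in the middle of the narrow bay, next to the carton's top: 130 mm (carton's x) by 66 mm (carton's z), 59 deep; 55 mm from the carton's centre towards its top. The large bin does not fit this bay.
- large_bin_mid (a point): Centre, half-way up, of the large open dark plastic bin: 110 mm long (its x), 68 wide (its y), 90 high, walls 4, about 0.2 kg. Stands on the table. Its rim is 45 mm above this point, its underside 45 mm below.
- small_bin_mid (a point): Centre, half-way up, of the small open dark plastic bin: 92 mm long (its x), 52 wide (its y), 90 high, walls 4, about 0.14 kg; rim 45 mm above this point. Starts nested in the large bin with about 4 mm play all round, on ledges, its upper 32 mm proud of the large bin's rim: grip it there across its width and lift straight out.
- tape_dispenser: Bystander: beige tape dispenser 60 x 170 x 116 mm, origin under its centre, towards the far edge of the bench.
- scanner: Bystander: dark barcode scanner on a foot, 70 x 115 x 140 mm, origin under its centre, towards the far edge.
- stapler: Bystander: black stapler 150 x 36 x 65 mm, origin under its centre, lying at the far right.

How it is judged (in metres and radians):
On the way, in this order (a step that is already met when the one before it is completed fails the run):
1. the carton lies on its back on the scale plate, open side up (angle between carton_mid's own y axis and vertical below 0.08 rad and height (world z) of carton_mid between 0.04 and 0.053 m and x of carton_mid in the frame of scale between -0.05 and 0.05 m and linear speed of carton below 0.03 m/s), for 0.2 s.
2. the carton has been slid along the plate until flush against the backstop (all of step 1 and y of carton_mid in the frame of scale below 0.008 m and angle between the z axis of carton_mid and the y axis of scale, either way round below 0.08 rad), for 0.2 s.
3. the small bin stands in the narrow bay, released (all of step 2 and horizontal distance between small_bin_mid and narrow_bay below 0.035 m and height (world z) of small_bin_mid below 0.073 m and angle between small_bin_mid's own z axis and vertical below 0.12 rad and linear speed of small_bin below 0.03 m/s and contact force between small_bin and the fingers below 0.1 N), for 0.2 s.
4. the large bin stands in the wide bay, released (all of step 2 and horizontal distance between large_bin_mid and wide_bay below 0.035 m and height (world z) of large_bin_mid below 0.073 m and angle between large_bin_mid's own z axis and vertical below 0.12 rad and linear speed of large_bin below 0.03 m/s and contact force between large_bin and the fingers below 0.1 N), for 0.2 s.
At the end, for the whole second after the job is handed in: Carton on its back on the plate, open side up and square (0.08 rad), within 50 mm of the plate's middle line and 8 mm of the backstop; small bin in the narrow bay, large bin in the wide bay, each upright (0.12 rad), within 35 mm of the bay's middle and 7 mm of the floor; all at rest (all of step 2 and horizontal distance between small_bin_mid and narrow_bay below 0.035 m and height (world z) of each of small_bin_mid, large_bin_mid below 0.073 m and angle between each of small_bin_mid, large_bin_mid's own z axis and vertical below 0.12 rad and linear speed of each of small_bin, large_bin below 0.03 m/s and horizontal distance between large_bin_mid and wide_bay below 0.035 m); the robot touches nothing.
It fails at once if the tape dispenser, the scanner or the stapler is shifted by more than 30 mm (distance of any of tape_dispenser, scanner, stapler from where it was at the start of the episode above 0.03 m).
It fails at once if a bin is tipped by more than 0.6 rad (angle between any of small_bin_mid, large_bin_mid's own z axis and vertical above 0.6 rad).
It fails at once if a bin is dropped into the carton from more than about 25 mm (falls faster than 0.7 m/s, not held) ((contact force between small_bin and the fingers below 0.1 N and horizontal distance between small_bin_mid and narrow_bay below 0.06 m and linear speed of small_bin above 0.7 m/s) or (contact force between large_bin and the fingers below 0.1 N and horizontal distance between large_bin_mid and wide_bay below 0.06 m and linear speed of large_bin above 0.7 m/s)).
It also fails if it takes over 72 s, if anything falls off the work surface, if the arm or the gripper's body presses on something with over 40 N, if the wrist force passes 120 N, or if a joint passes its speed limit or range.

## Robot

A 6-joint arm with a two-finger parallel gripper is mounted at the origin on the work surface. World frame = base frame: x ahead of the robot, y to its left, z up, the work surface at z = 0. Lengths are in mm, angles in degrees, forces in N, time in s.
With the tool pointing down it reaches from about 350 to 850 mm from the base axis. Payload 8.1 kg.
Tool frame: the origin (TCP) lies at the very end of the fingers, on their centre line; the grasp point (between the pads) lies 19 mm behind it; z points along the fingers, y is the line along which they close (so a half turn about z gives the same grasp; the last joint's range is limited). The gripper opens to 85 mm and grips with 20 to 120 N. Pads are 22 mm wide; open, the fingers measure 114 mm over their backs; the gripper's body (76 mm by 85 mm) begins 54 mm behind the grasp point. The pads swing forward as they close: fully open they stand 13 mm farther back than shut.
Start: joints at [-73.247, 7.471, 85.268, -0, 87.261, -4.893], TCP at [221.346, -557.684, 231.292] pointing down, gripper open.
Joint ranges: [-169.43, 169.43], [-51.17, 129.36], [1.28, 143.12], [-76.62, 256.62], [0, 156.53], [-152.29, 152.29]. Speed limits (degrees/s): [136.94, 136.94, 159.86, 180, 180, 180].

## Interface

Orientations are given as [roll, pitch, yaw] about the fixed x, y, z axes, in that order (R = Rz(yaw) Ry(pitch) Rx(roll)).
In Python, from bench import sense, eyes, job, models gives the robot as it stands. The module is installed in compiled form; this text tells all that it offers.
- The arm moves only by the tool apply_moves, never from a script. Its argument "rows" is a list of rows, each a list of 6 numbers: the shift along the tool's x, y, z in mm, then the turn, a rotation vector about the tool's x, y, z in rad. In form: [[dx, dy, dz, rx, ry, rz], ...]. A call has exactly 5 rows; each row shifts and turns the commanded pose from where the row before left it, along the tool's axes as they then stand; what a row does not reach is not made up. A row lasts 1/8 s, in which the tool goes at most 62.5 mm and 10.7 degrees, less where a joint would pass 70% of its speed; a pose out of reach is approached as far as the arm can. A call is refused whole if a number of a shift passes 62.5 or a number of a turn 0.188, either way. A call with a gripper value outside its range is refused whole. "fingers" is the finger opening in mm, from 0 to 85.4, set as the call begins (left out, the last holds). The fingers move at their own pace and stop on an object; "grip_force" is the grip in N (left out, the last holds). Time passes only in rows, so rows that do not move let the fingers close, or fill a call up. It gives the time, the measured TCP pose, the force, the opening and the grip force at its end, in the units of the state.
- sense(): the state, without advancing time (a new reading comes with each control period).
- eyes.snapshot(name): name is "side" or "top" or "wrist"; returns (picture, depth): 384x512x3 uint8, red, green, blue; 384x512 float32, mm along the optical axis (not along the pixel's ray), 0 where there is no reading.
- eyes.get_calibration(name): a dict with "intrinsics" (3x3 intrinsics, pixels), "R" (3x3) and "t" (3): a world point X has camera coordinates R X + t; the wrist camera has in their place "mount" (4x4, takes a point from camera to tool coordinates, whose origin is the TCP and whose axes are the flange's). Camera axes: x right, y down, z forward; pixel columns grow to the right and rows downward; lengths in mm; the calibration is good to about 2 mm. A picture is of the moment at which its call begins: read the wrist's pose just before it. get_calibration takes no time and is no camera call.
- job.hand_in(): hands the job in; it is judged then, once.
Trained networks look in the newest picture that a camera, given by its name, has taken for a name from the list of things; names that differ only in an ending like _2 or _b are one class to them, and where a whole thing is asked for, a point or a joint stands for the part that bears it (a point fixed in the world has none). Each returns a list of dicts, best first, with "confidence" (0 to 1); they miss things now and then, are a little off and sometimes report something else, mostly with a low value. They report only what shows in the picture. A call takes as long as a camera call.
- models.boxes_of(name, camera): "xyz" ([x, y, z] in mm, in world coordinates, good to about 4 mm: the middle of the surface that is visible of it).
- models.cut_out(name, camera): "pixels" (384x512 bool, what is visible of it).
- models.place_of(name, camera): "xyz" ([x, y, z] in mm, in world coordinates, good to about 4 mm: a listed point, or the origin of a listed thing).
The state is a dict: "time": time; "joint_pos": joint angles; "qd": joint speeds; "joint_efforts": joint torques, N m; "tool_pos": TCP position; "tcp_rot": TCP orientation; "ft_force": force on the tool from outside, world axes, zero at the start; "wrist_torque": the same for the moment, N m; "finger_gap": finger opening in mm; "grip_force": force on a finger pad.
Only numpy, scipy, OpenCV 4.12 (cv2) and the standard library are available. Lean on these libraries where they do the work, as an engineer would, in place of code of your own. Each camera call takes 0.05 s, during which the arm holds its last target. There are 200 camera calls.

## Working session

There is one attempt and no reset: what is moved stays moved. The work goes in short steps, Python scripts to look and compute and a tool call to move; the robot and the scene stay as the last step left them, time stands still between calls to the robot, and variables do not carry over. Pictures are saved under pics/ and viewed, at most 10 in all, crops included, and the job is handed in when it is done.

Besides the shell and the picture viewer there is one more tool, called as name(argument=value, ...) on one line, values as JSON. apply_moves: Moves the arm, as the interface text tells. Its arguments: {"type":"object","properties":{"rows":{"type":"array"},"fingers":{"type":"number"},"grip_force":{"type":"number"}},"required":["rows"]}

```bash
mkdir -p pics; cat > h.py <<'E'
import numpy as np, cv2
from bench import sense, eyes, job, models
from scipy.spatial.transform import Rotation as Ro
def cloud(n):
    im,d=eyes.snapshot(n); c=eyes.get_calibration(n)
    K=np.array(c["intrinsics"]); v,u=np.mgrid[:384,:512]
    P=np.stack([(u-K[0,2])/K[0,0]*d,(v-K[1,2])/K[1,1]*d,d],-1)
    if "R" in c: P=(P-np.array(c["t"]))@np.array(c["R"])
    else:
        s=sense(); M=np.array(c["mount"]); P=P@M[:3,:3].T+M[:3,3]
        P=P@Ro.from_euler('xyz',s["tcp_rot"],degrees=True).as_matrix().T+np.array(s["tool_pos"])
    return im,d,P
def save(im,f): cv2.imwrite("pics/"+f,im[:,:,::-1])
E
python3 - <<'E'
from h import *
s=sense(); print(s)
for n in ("side","top"):
    im,d,P=cloud(n); save(im,n+"1.png"); np.savez(n+"1.npz",d=d,P=P,im=im)
    for t in ["scale","backstop","carton_mid","carton_foot","wide_bay","narrow_bay","large_bin_mid","small_bin_mid","tape_dispenser","scanner","stapler"]:
        r=models.place_of(t,n)[:1]
        print(n,t,[(np.round(q["xyz"],0),round(q["confidence"],2)) for q in r])
E
cd pics; python3 -c "
import cv2,numpy as np
a=np.hstack([cv2.imread('side1.png'),cv2.imread('top1.png')]);cv2.imwrite('a.png',cv2.resize(a,(800,300)))"
```

```text
{'time': 0.0, 'joint_pos': array([-7.32451966e+01,  7.51654127e+00,  8.53299754e+01, -4.58138010e-04,
        8.72620881e+01, -4.89345332e+00]), 'qd': array([ 0.01173636, -0.01543613,  0.01994016,  0.06912664,  0.03917019,
        0.05042808]), 'joint_efforts': array([ 3.65160973e-03, -5.69396031e+01, -5.00555134e+01,  1.19683018e-04,
        1.51553768e-02,  2.84379769e-05]), 'tool_pos': array([ 221.19664027, -557.13563761,  230.22282894]), 'tcp_rot': array([-1.79891752e+02, -8.80841402e-03,  2.16482707e+01]), 'ft_force': array([-1.12689482,  0.23675018, -0.96887597]), 'wrist_torque': array([ 0.04699904,  0.01561961, -0.02111413]), 'grip_force': 0.0, 'finger_gap': 85.21343523619792}
side scale []
side backstop [(array([514.,   6.,  16.]), 0.91)]
side carton_mid []
side carton_foot [(array([463., 247.,   1.]), 0.78)]
side wide_bay [(array([468., 223.,  59.]), 0.82)]
side narrow_bay [(array([465., 219., 146.]), 0.56)]
side large_bin_mid [(array([ 497., -231.,   46.]), 0.6)]
side small_bin_mid [(array([ 497., -234.,   76.]), 0.91)]
side tape_dispenser [(array([753., 166.,   3.]), 0.93)]
side scanner [(array([771., -68.,   4.]), 0.87)]
side stapler [(array([ 737., -298.,    1.]), 0.66)]
top scale [(array([492.,  99.,   4.]), 0.79)]
top backstop [(array([510.,   4.,  14.]), 0.63)]
top carton_mid [(array([464., 247.,  96.]), 0.94)]
top carton_foot [(array([461., 251.,  -4.]), 0.67)]
top wide_bay [(array([470., 220.,  57.]), 0.64)]
top narrow_bay [(array([464., 220., 153.]), 0.76)]
top large_bin_mid [(array([ 502., -229.,   44.]), 0.97)]
top small_bin_mid [(array([767., -72.,  -2.]), 0.37)]
top tape_dispenser [(array([758., 167.,   0.]), 0.63)]
top scanner [(array([767., -72.,  -0.]), 0.87)]
top stapler [(array([ 736., -294.,    0.]), 0.8)]
```

View pics/top1.png

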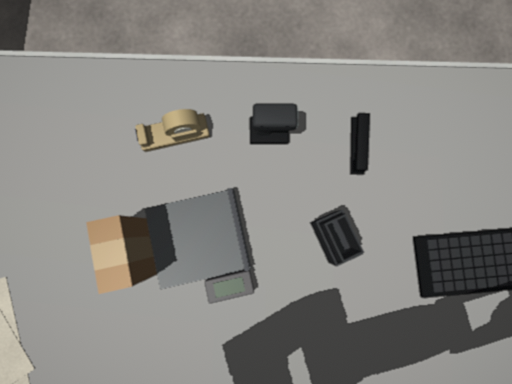

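View pics/side1.png

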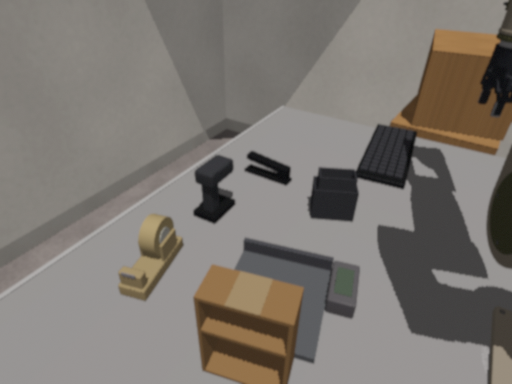

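Top view: carton at (122,253) standing left of the plate (200,238), backstop at (240,225), nested bins at (338,236), scanner, tape and stapler at the far side. The side view agrees, with the open front facing away from the plate. Next I fit rectangles for the yaws.

```bash
python3 - <<'E'
from h import *
Z=np.load("top1.npz"); P=Z["P"]
def fit(name,c,r,z0,z1):
    m=(np.hypot(P[...,0]-c[0],P[...,1]-c[1])<r)&(P[...,2]>z0)&(P[...,2]<z1)&(Z["d"]>0)
    m=cv2.morphologyEx(m.astype(np.uint8),cv2.MORPH_OPEN,np.ones((2,2),np.uint8))>0
    q=P[m]; print(name,len(q),np.round(cv2.minAreaRect(q[:,:2].astype(np.float32)),1) if 0 else cv2.minAreaRect(q[:,:2].astype(np.float32)),np.round(np.median(q[:,2]),1))
fit("cartontop",(464,247),120,178,198)
fit("plate",(492,99),160,9,22)
fit("backstop",(512,5),130,38,52)
fit("large rim",(500,-231),90,82,97)
fit("small rim",(500,-231),90,112,130)
fit("cloud z>60",(500,-231),90,60,140)
s=P[(np.hypot(P[...,0]-500,P[...,1]+231)<90)]; print(np.percentile(s[:,2],[50,80,95,99]))
E
```

```text
cartontop 2600 ((491.4356689453125, 180.75364685058594), (151.36961364746094, 400.4694519042969), 26.303022384643555) 189.0
plate 7190 ((489.6514892578125, 91.90780639648438), (201.3842010498047, 252.07814025878906), 13.618045806884766) 16.0
backstop 788 ((494.1199035644531, -3.580078125), (87.33491516113281, 230.04611206054688), 82.60784912109375) 43.0
large rim 232 ((474.3829040527344, -163.08314514160156), (132.5294952392578, 237.9539031982422), 12.943302154541016) 90.1
small rim 347 ((478.0729675292969, -174.12342834472656), (115.61550903320312, 267.943359375), 9.767351150512695) 122.1
cloud z>60 1121 ((477.1922302246094, -174.96298217773438), (132.97805786132812, 262.0634765625), 13.074971199035645) 92.3
[  3.25340951  84.31414699 122.01015525 124.53406843]
```

```bash
cat >> h.py <<'E'
def fit(P,d,name,c,r,z0,z1):
    m=(np.hypot(P[...,0]-c[0],P[...,1]-c[1])<r)&(P[...,2]>z0)&(P[...,2]<z1)&(d>0)
    n,l,st,_=cv2.connectedComponentsWithStats(m.astype(np.uint8))
    if n<2: print(name,"none"); return
    q=P[l==1+np.argmax(st[1:,4])]; R=cv2.minAreaRect(q[:,:2].astype(np.float32))
    print(name,len(q),np.round(R[0],1),np.round(R[1],1),round(R[2],1),"z",np.round(np.median(q[:,2]),1))
E
python3 - <<'E'
from h import *
Z=np.load("top1.npz"); P=Z["P"]; d=Z["d"]
fit(P,d,"cartontop",(464,247),120,178,198)
fit(P,d,"plate",(492,99),160,10,20)
fit(P,d,"backstop",(512,5),130,38,52)
fit(P,d,"large rim",(500,-231),90,84,97)
fit(P,d,"small rim",(500,-231),90,114,130)
E
```

```text
cartontop 2608 [461.8 246.4] [142.3  67.6] 13.9 z 189.1
plate 7056 [487.9 111.6] [201.3 213. ] 13.6 z 16.0
backstop 805 [491.5  36.1] [231.7  93.5] 12.4 z 43.9
large rim 185 [ 498.8 -229.5] [110.   67.5] 24.9 z 90.6
small rim 329 [ 498.8 -232. ] [92.1 52.9] 26.3 z 122.8
```

```bash
cat > plan.py <<'E'
import sys,json
from h import *
# usage: plan.py x,y,z,yaw[,maxstep] ...   start = sensed pose, tool down; prints calls of 5 rows
s=sense(); p=np.array(s["tool_pos"]); yaw=s["tcp_rot"][2]; rows=[]
print("at",np.round(p,1),np.round(s["tcp_rot"],1),"F",np.round(s["ft_force"],1),"gap",round(s["finger_gap"],1),"t",round(s["time"],2))
for a in sys.argv[1:]:
    v=[float(k) for k in a.split(",")]; q=np.array(v[:3]); st=v[4] if len(v)>4 else 55
    dy=(v[3]-yaw+180)%360-180
    n=max(1,int(np.ceil(max(np.linalg.norm(q-p)/st,abs(dy)/9.5))))
    for i in range(n):
        t=np.radians(yaw); d=(q-p)/(n-i)
        r=[round(float(d@[np.cos(t),np.sin(t),0]),1),round(float(d@[np.sin(t),-np.cos(t),0]),1),round(-d[2],1)]
        ry=round(float(-np.radians(dy/n)),3); rows.append(r+[0,0,ry])
        p=p+r[0]*np.array([np.cos(t),np.sin(t),0])+r[1]*np.array([np.sin(t),-np.cos(t),0])-[0,0,r[2]]; yaw-=np.degrees(ry)
while len(rows)%5: rows.append([0]*6)
for i in range(0,len(rows),5): print(json.dumps(rows[i:i+5]).replace(" ","").replace(".0,",","))
print("end",np.round(p,1),round(yaw,1))
E
python3 plan.py 480,-100,260,70 444,319,260,103.9 444,319,160,103.9
```

```text
at [ 221.4 -557.7  231.3] [180.   -0.   21.6] F [-0.3 -0.  -0.1] gap 85.5 t 1.2
[[40.9,-33,-2.9,0,0,-0.084],[43.6,-29.5,-2.9,0,0,-0.084],[45.9,-25.7,-2.9,0,0,-0.084],[47.8,-21.8,-2.9,0,0,-0.084],[49.5,-17.7,-2.9,0,0,-0.084]]
[[50.8,-13.4,-2.8,0,0,-0.084],[51.8,-9.1,-2.9,0,0,-0.084],[52.3,-4.7,-2.8,0,0,-0.084],[52.6,-0.4,-2.9,0,0,-0.084],[52.4,4.1,-2.8,0,0,-0.084]]
[[47.6,-22.3,-0,0,0,-0.074],[49.1,-18.8,-0,0,0,-0.074],[50.4,-15.1,-0,0,0,-0.074],[51.3,-11.3,-0,0,0,-0.074],[52,-7.5,-0,0,0,-0.074]]
[[52.5,-3.6,-0,0,0,-0.074],[52.6,0.3,-0,0,0,-0.074],[52.3,4.2,-0,0,0,-0.074],[0,-0,50,0,0,-0.002],[0.1,-0,50,0,0,-0.002]]
end [444.  319.1 160. ] 103.9
```

apply_moves(rows=[[41, -33, -3, 0, 0, -0.084], [43.5, -29.5, -3, 0, 0, -0.084], [46, -25.5, -3, 0, 0, -0.084], [48, -22, -3, 0, 0, -0.084], [49.5, -17.5, -3, 0, 0, -0.084]])

```text
time: 1.82
tool_pos: [351.6, -327.3, 246.6]
tcp_rot: [180.0, -0.0, 45.9]
ft_force: [0.9, 0.5, -0.6]
finger_gap: 84.6
grip_force: 0.0
```

apply_moves(rows=[[51, -13.5, -3, 0, 0, -0.084], [52, -9, -3, 0, 0, -0.084], [52.5, -4.5, -3, 0, 0, -0.084], [52.5, -0.5, -3, 0, 0, -0.084], [52.5, 4, -3, 0, 0, -0.084]])

```text
time: 2.45
tool_pos: [481.4, -97.9, 261.7]
tcp_rot: [179.9, 0.0, 69.9]
ft_force: [-0.1, -0.9, 0.2]
finger_gap: 85.6
grip_force: 0.0
```

apply_moves(rows=[[47.5, -22.5, 0, 0, 0, -0.074], [49, -19, 0, 0, 0, -0.074], [50.5, -15, 0, 0, 0, -0.074], [51.5, -11.5, 0, 0, 0, -0.074], [52, -7.5, 0, 0, 0, -0.074]])

```text
time: 3.08
tool_pos: [457.3, 164.3, 261.6]
tcp_rot: [180.0, -0.0, 91.1]
ft_force: [0.3, 0.5, 0.3]
finger_gap: 85.3
grip_force: 0.0
```

apply_moves(rows=[[52.5, -3.5, 0, 0, 0, -0.074], [52.5, 0.5, 0, 0, 0, -0.074], [52.5, 4, 0, 0, 0, -0.074], [0, 0, 50, 0, 0, -0.002], [0, 0, 50, 0, 0, -0.002]])

```text
time: 3.7
tool_pos: [444.5, 321.0, 160.8]
tcp_rot: [179.9, -0.0, 104.0]
ft_force: [0.7, 0.3, 0.2]
finger_gap: 85.5
grip_force: 0.0
```

```bash
python3 plan.py 444,319,160,103.9; python3 - <<'E'
from h import *
im,d,P=cloud("wrist"); save(im,"w1.png")
im,d,P=cloud("top"); save(im,"t2.png")
fit(P,d,"cartontop",(464,247),110,178,198)
E
```

```text
at [444.5 321.  160.8] [179.9  -0.  104. ] F [0.7 0.3 0.2] gap 85.5 t 3.7
[[-1.8,-0.9,0.8,0,0,0.002],[0,0,0,0,0,0],[0,0,0,0,0,0],[0,0,0,0,0,0],[0,0,0,0,0,0]]
end [444.  319.1 160. ] 103.9
cartontop 2609 [461.8 246.7] [142.1  67.3] 13.5 z 189.0
```

apply_moves(rows=[[-10, 0, 0, 0, 0, 0], [-8, 0, 0, 0, 0, 0], [-8, 0, 0, 0, 0, 0], [-7, 0, 0, 0, 0, 0], [-7, 0, 0, 0, 0, 0]])

```text
time: 4.42
tool_pos: [454.3, 280.5, 161.9]
tcp_rot: [179.9, -0.0, 103.9]
ft_force: [0.4, 0.3, -0.3]
finger_gap: 85.7
grip_force: 0.3
```

apply_moves(rows=[[-7, 0, 0, 0, 0, 0], [-7, 0, 0, 0, 0, 0], [-7, 0, 0, 0, 0, 0], [-7, 0, 0, 0, 0, 0], [-7, 0, 0, 0, 0, 0]])

```text
time: 5.05
tool_pos: [462.4, 246.5, 161.2]
tcp_rot: [-180.0, 0.0, 103.9]
ft_force: [-0.2, 0.0, 0.5]
finger_gap: 85.2
grip_force: 0.0
```

```bash
python3 - <<'E'
from h import *
im,d,P=cloud("top"); save(im,"t3.png"); im2,d,P=cloud("side"); save(np.hstack([im,im2])[:, :, :],"t3b.png")
cv2.imwrite("pics/t3b.png",cv2.resize(np.hstack([im,im2])[:,:,::-1],(800,300)))
E
```

```text
(no output)
```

View pics/t3b.png

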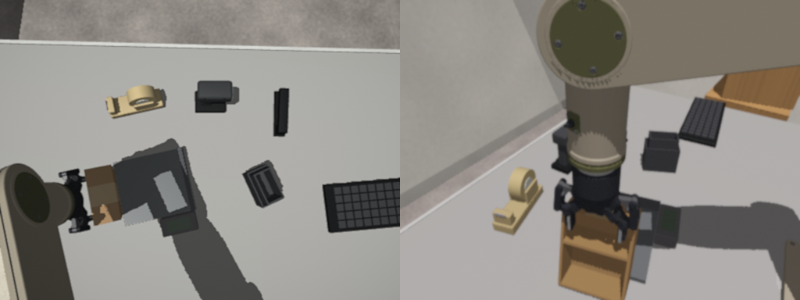

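The left half shows the carton at (103,193) being pushed ahead of the fingers at (75,200), still upright or slightly tilted. I keep pushing.

apply_moves(rows=[[-7, 0, 0, 0, 0, 0], [-7, 0, 0, 0, 0, 0], [-7, 0, 0, 0, 0, 0], [-7, 0, 0, 0, 0, 0], [-7, 0, 0, 0, 0, 0]])

```text
time: 5.78
tool_pos: [470.9, 212.5, 161.3]
tcp_rot: [180.0, 0.0, 103.9]
ft_force: [-0.9, 0.2, 0.9]
finger_gap: 85.2
grip_force: 0.0
```

```bash
python3 - <<'E'
from h import *
im,d,P=cloud("top")
for z in ((70,90),(90,140),(140,178),(178,215)): fit(P,d,str(z),(480,150),120,*z)
print(models.place_of("carton_mid","top")[:1])
E
```

```text
(70, 90) 420 [485.2 149.1] [130.5  17.2] 11.6 z 80.3
(90, 140) 971 [499.6  89.4] [141.5  27. ] 13.9 z 119.5
(140, 178) 522 [493.4 114.7] [142.   31.9] 12.8 z 148.9
(178, 215) 32 [515.6 216.8] [10.5 15.2] 68.6 z 192.4
[{'xyz': [480.9, 173.2, 80.7], 'confidence': 0.66}]
```

apply_moves(rows=[[0, 0, 0, 0, 0, 0], [0, 0, 0, 0, 0, 0], [0, 0, 0, 0, 0, 0], [0, 0, 0, 0, 0, 0], [0, 0, 0, 0, 0, 0]])

```text
time: 6.5
tool_pos: [470.7, 213.0, 161.3]
tcp_rot: [-180.0, -0.0, 103.9]
ft_force: [0.3, -0.1, -0.2]
finger_gap: 85.0
grip_force: 0.0
```

```bash
python3 - <<'E'
from h import *
im,d,P=cloud("top")
for z in ((10,28),(70,90),(90,140),(140,178),(178,215)): fit(P,d,str(z),(480,150),130,*z)
for t in ("carton_mid","carton_foot","narrow_bay","wide_bay"): print(t,models.place_of(t,"top")[:1])
E
python3 plan.py 430,360,200,103.9
```

```text
(10, 28) 2132 [475.1 190.9] [130.4  93.6] 13.5 z 21.9
(70, 90) 1113 [484.9 149.9] [142.1 189.1] 13.6 z 80.6
(90, 140) none
(140, 178) 1 [518.5 215. ] [0. 0.] 0.0 z 177.7
(178, 215) 34 [515.9 217.3] [ 9.6 14.6] 72.5 z 192.9
carton_mid [{'xyz': [483.2, 149.7, 49.4], 'confidence': 0.85}]
carton_foot [{'xyz': [465.5, 245.5, 46.4], 'confidence': 0.76}]
narrow_bay [{'xyz': [493.8, 94.5, 22.6], 'confidence': 0.91}]
wide_bay [{'xyz': [473.1, 184.9, 20.6], 'confidence': 0.65}]
at [470.8 213.  161.3] [180.   -0.  103.9] F [0.4 0.2 1.1] gap 85.4 t 6.75
[[50.8,-1.4,-12.9,0,0,0.0],[50.9,-1.4,-12.9,0,0,0.0],[50.8,-1.4,-12.9,0,0,0.0],[0,0,0,0,0,0],[0,0,0,0,0,0]]
end [430. 360. 200.] 103.9
```

```bash
python3 plan.py 452.5,285,161,103.6 452.5,285,28,103.6,45 ; python3 plan.py
```

```text
at [470.8 213.  161.3] [180.   -0.  103.9] F [0.4 0.2 1.1] gap 85.4 t 6.75
[[37.2,-0.2,0.2,0,0,0.003],[37.1,-0.3,0.1,0,0,0.003],[-0,-0,44.3,0,0,-0.0],[-0,-0,44.4,0,0,-0.0],[-0,-0,44.3,0,0,-0.0]]
end [452.5 285.   28. ] 103.6
at [470.8 213.  161.3] [180.   -0.  103.9] F [0.4 0.2 1.1] gap 85.4 t 6.75
end [470.8 213.  161.3] 103.9
```

apply_moves(rows=[[37, 0, 0, 0, 0, 0.003], [37, 0, 0, 0, 0, 0.003], [0, 0, 44, 0, 0, 0], [0, 0, 44, 0, 0, 0], [0, 0, 44, 0, 0, 0]])

```text
time: 7.38
tool_pos: [453.1, 285.1, 28.2]
tcp_rot: [180.0, -0.0, 103.6]
ft_force: [-0.3, 0.3, -0.2]
finger_gap: 85.4
grip_force: 0.0
```

apply_moves(rows=[[0, 0, 0, 0, 0, 0], [-8, 0, 0, 0, 0, 0], [-8, 0, 0, 0, 0, 0], [-8, 0, 0, 0, 0, 0], [-6, 0, 0, 0, 0, 0]])

```text
time: 8.0
tool_pos: [460.9, 255.2, 30.2]
tcp_rot: [179.9, -0.0, 103.5]
ft_force: [1.0, 0.1, -0.3]
finger_gap: 85.3
grip_force: 0.0
```

apply_moves(rows=[[-6, 0, 0, 0, 0, 0], [-6, 0, 0, 0, 0, 0], [-6, 0, 0, 0, 0, 0], [-6, 0, 0, 0, 0, 0], [-6, 0, 0, 0, 0, 0]])

```text
time: 8.62
tool_pos: [467.6, 226.8, 29.8]
tcp_rot: [179.9, -0.0, 103.6]
ft_force: [-0.2, 5.1, 3.5]
finger_gap: 85.2
grip_force: 2.6
```

```bash
cat > c.py <<'E'
from h import *
im,d,P=cloud("top")
fit(P,d,"carton rim",(485,130),140,74,88)
for t in ("carton_mid","backstop"): print(t,models.place_of(t,"top")[:1])
E
python3 c.py; python3 plan.py
```

```text
carton rim 1024 [491.  126.6] [142.1 192.5] 13.7 z 80.8
carton_mid []
backstop [{'xyz': [507.1, 3.1, 15.2], 'confidence': 0.72}]
at [467.3 226.1  29.3] [180.    0.  103.6] F [-0.  -0.4 -0.3] gap 85.5 t 8.78
end [467.3 226.1  29.3] 103.6
```

apply_moves(rows=[[-5, 0, 0, 0, 0, 0], [-5, 0, 0, 0, 0, 0], [-4, 0, 0, 0, 0, 0], [-3, 0, 0, 0, 0, 0], [-3, 0, 0, 0, 0, 0]])

```text
time: 9.4
tool_pos: [471.8, 206.8, 29.2]
tcp_rot: [-180.0, 0.0, 103.6]
ft_force: [-0.8, 3.2, 1.5]
finger_gap: 85.1
grip_force: 1.5
```

apply_moves(rows=[[-2, 0, 0, 0, 0, 0], [-1, 0, 0, 0, 0, 0], [-1, 0, 0, 0, 0, 0], [-1, 0, 0, 0, 0, 0], [-1, 0, 0, 0, 0, 0]])

```text
time: 10.02
tool_pos: [473.2, 201.5, 29.2]
tcp_rot: [-180.0, -0.0, 103.6]
ft_force: [-1.2, 6.9, -0.7]
finger_gap: 85.4
grip_force: 3.6
```

```bash
python3 c.py; python3 plan.py; python3 - <<'E'
from h import *
im,d,P=cloud("top"); u=np.array([-.237,.9715])
# profile along middle line toward backstop
q=P.reshape(-1,3); w=q[:,:2]-[491,101.5]; y=w@u; x=w@[.9715,.237]
for a in range(-115,-70,3):
    m=(abs(x)<40)&(y>=a)&(y<a+3); print(a,m.sum(),np.round(np.median(q[m,2]),1) if m.any() else "")
E
```

```text
carton rim 985 [497.5  99.7] [142.  188.8] 13.7 z 80.9
carton_mid []
backstop [{'xyz': [509.2, 6.2, 13.1], 'confidence': 0.78}]
at [473.2 201.5  29.3] [180.   -0.  103.6] F [-0.5  4.8 -0. ] gap 85.2 t 10.18
end [473.2 201.5  29.3] 103.6
-115 44 1.8
-112 50 16.5
-109 45 45.7
-106 43 45.8
-103 42 46.0
-100 65 48.1
-97 46 81.4
-94 45 81.5
-91 1 22.2
-88 39 21.9
-85 41 22.1
-82 40 22.2
-79 39 21.6
-76 42 22.1
-73 39 22.1
```

apply_moves(rows=[[-1, 0, 0, 0, 0, 0], [-1, 0, 0, 0, 0, 0], [-1, 0, 0, 0, 0, 0], [0, 0, 0, 0, 0, 0], [0, 0, 0, 0, 0, 0]])

```text
time: 10.85
tool_pos: [473.3, 201.5, 29.7]
tcp_rot: [180.0, -0.3, 103.6]
ft_force: [-5.0, 21.3, 0.6]
finger_gap: 85.7
grip_force: 10.6
```

```bash
python3 plan.py; python3 c.py
```

```text
at [473.3 201.5  29.7] [180.   -0.3 103.6] F [-5.  21.3  0.6] gap 85.7 t 10.85
end [473.3 201.5  29.7] 103.6
carton rim 974 [497.6  99.6] [142.1 188.8] 13.6 z 81.0
carton_mid [{'xyz': [499.1, 100.6, 50.8], 'confidence': 0.93}]
backstop [{'xyz': [508.7, 6.1, 12.5], 'confidence': 0.66}]
```

```bash
python3 plan.py 464,240,30,103.6,25 464,240,240,103.6 490,0,240,60 499,-231,220,25.6
```

```text
at [473.3 201.5  29.7] [180.   -0.3 103.6] F [-5.8 19.8  1.1] gap 85.6 t 11.0
[[19.8,0,-0.2,0,0,-0.0],[19.8,0,-0.1,0,0,-0.0],[0,0,-52.5,0,0,-0.0],[0,0,-52.5,0,0,-0.0],[0,0,-52.5,0,0,-0.0]]
[[0,0,-52.5,0,0,-0.0],[-47.9,-6.2,-0,0,0,0.152],[-48.3,1.1,-0,0,0,0.152],[-47.5,8.4,-0,0,0,0.152],[-45.7,15.5,-0,0,0,0.152]]
[[-42.8,22.3,-0,0,0,0.152],[-39.1,24.6,4,0,0,0.12],[-35.9,29.1,4,0,0,0.12],[-32.2,33.2,4,0,0,0.12],[-27.9,36.9,4,0,0,0.12]]
[[-23.3,39.9,4,0,0,0.12],[0,0,0,0,0,0],[0,0,0,0,0,0],[0,0,0,0,0,0],[0,0,0,0,0,0]]
end [ 499. -231.  220.] 25.7
```

apply_moves(rows=[[20, 0, 0, 0, 0, 0], [23, 0, 0, 0, 0, 0], [0, 0, -52.5, 0, 0, 0], [0, 0, -52.5, 0, 0, 0], [0, 0, -52.5, 0, 0, 0]])

```text
time: 11.62
tool_pos: [463.7, 239.4, 188.3]
tcp_rot: [-180.0, 0.1, 103.6]
ft_force: [1.0, 0.3, -0.1]
finger_gap: 85.1
grip_force: 0.0
```

apply_moves(rows=[[0, 0, -52.5, 0, 0, 0], [-48, -6, 0, 0, 0, 0.152], [-48.5, 1, 0, 0, 0, 0.152], [-47.5, 8.5, 0, 0, 0, 0.152], [-45.5, 15.5, 0, 0, 0, 0.152]])

```text
time: 12.25
tool_pos: [484.8, 45.9, 239.4]
tcp_rot: [180.0, 0.1, 68.4]
ft_force: [0.8, -0.5, -0.1]
finger_gap: 85.1
grip_force: 0.0
```

apply_moves(rows=[[-43, 22.5, 0, 0, 0, 0.152], [-39, 24.5, 4, 0, 0, 0.12], [-36, 29, 4, 0, 0, 0.12], [-32, 33, 4, 0, 0, 0.12], [-28, 37, 4, 0, 0, 0.12]])

```text
time: 12.88
tool_pos: [496.8, -186.8, 223.2]
tcp_rot: [180.0, 0.1, 32.3]
ft_force: [0.7, 0.5, -0.1]
finger_gap: 85.6
grip_force: 0.0
```

apply_moves(rows=[[-23.5, 40, 4, 0, 0, 0.12], [0, 0, 0, 0, 0, 0], [0, 0, 0, 0, 0, 0], [0, 0, 0, 0, 0, 0], [0, 0, 0, 0, 0, 0]])

```text
time: 13.5
tool_pos: [499.2, -230.2, 219.5]
tcp_rot: [180.0, -0.0, 25.8]
ft_force: [1.0, 0.1, 0.3]
finger_gap: 85.1
grip_force: 0.0
```

```bash
python3 - <<'E'
from h import *
im,d,P=cloud("wrist"); save(im,"w2.png")
fit(P,d,"small rim",(499,-231),80,115,130)
fit(P,d,"large rim",(499,-231),80,84,97)
E
python3 plan.py 498.8,-231,92,25.6,30
```

```text
small rim 2258 [ 499.6 -231.6] [92.9 52.2] 25.9 z 121.4
large rim 1472 [ 500.2 -229.3] [109.8  68.2] 25.1 z 89.5
at [ 499.2 -230.3  219.5] [180.   -0.   25.7] F [-0.7 -0.5 -0.1] gap 85.2 t 13.55
[[-0.1,0.1,25.5,0,0,0.001],[-0.1,0.1,25.5,0,0,0.001],[-0.2,0.1,25.5,0,0,0.001],[-0.1,0.1,25.5,0,0,0.001],[-0.2,0.1,25.5,0,0,0.001]]
end [ 498.8 -231.    92. ] 25.5
```

View pics/w2.png

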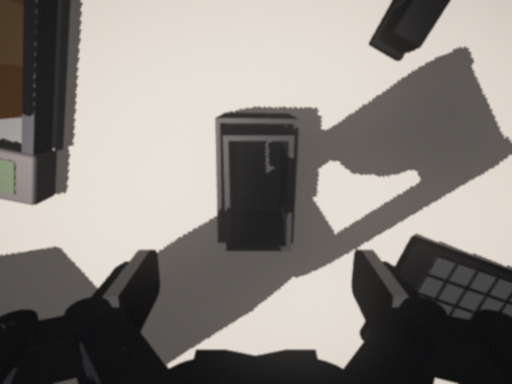

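The wrist view shows the nested bins at (257,180), square to the fingers and agreeing with the fits. Descending and gripping.

apply_moves(rows=[[0, 1, 25, 0, 0, 0], [0, 0, 25, 0, 0, 0], [0, 0, 25, 0, 0, 0], [0, 0, 25, 0, 0, 0], [0, 0, 26, 0, 0, 0]])

```text
time: 14.18
tool_pos: [499.7, -231.5, 92.8]
tcp_rot: [180.0, -0.0, 25.7]
ft_force: [1.1, -0.2, -0.3]
finger_gap: 85.3
grip_force: 0.0
```

apply_moves(rows=[[0, 0, 0, 0, 0, 0], [0, 0, 0, 0, 0, 0], [0, 0, 0, 0, 0, 0], [0, 0, 0, 0, 0, 0], [0, 0, 0, 0, 0, 0]], fingers=40, grip_force=30)

```text
time: 14.8
tool_pos: [500.3, -232.3, 94.5]
tcp_rot: [179.9, -0.1, 25.7]
ft_force: [-0.3, 1.7, 5.8]
finger_gap: 51.4
grip_force: 33.2
```

apply_moves(rows=[[0, 0, 0, 0, 0, 0], [0, 0, -3, 0, 0, 0], [0, 0, -5, 0, 0, 0], [0, 0, -8, 0, 0, 0], [0, 0, -12, 0, 0, 0]])

```text
time: 15.42
tool_pos: [499.1, -231.8, 121.6]
tcp_rot: [-180.0, 0.0, 25.7]
ft_force: [-0.7, -0.1, -1.6]
finger_gap: 51.7
grip_force: 32.4
```

```bash
python3 plan.py 499,-231.5,200,25.7,40 510.4,46.3,200,13.6,45
```

```text
at [ 499.1 -231.8  121.6] [-180.     0.    25.7] F [-0.7 -0.1 -1.6] gap 51.7 t 15.43
[[0,-0.2,-39.2,0,0,-0.0],[0,-0.2,-39.2,0,0,-0.0],[18.7,-35.1,0,0,0,0.03],[17.6,-35.6,0,0,0,0.03],[16.5,-36.1,0,0,0,0.03]]
[[15.4,-36.6,0,0,0,0.03],[14.3,-37,0,0,0,0.03],[13.2,-37.5,0,0,0,0.03],[12.1,-37.8,0,0,0,0.03],[0,0,0,0,0,0]]
end [510.4  46.3 200. ] 13.6
```

apply_moves(rows=[[0, 0, -39, 0, 0, 0], [0, 0, -39, 0, 0, 0], [18.5, -35, 0, 0, 0, 0.03], [17.5, -35.5, 0, 0, 0, 0.03], [16.5, -36, 0, 0, 0, 0.03]])

```text
time: 16.05
tool_pos: [504.4, -112.3, 200.4]
tcp_rot: [180.0, -0.1, 20.4]
ft_force: [-0.3, 0.5, -2.1]
finger_gap: 52.1
grip_force: 32.5
```

apply_moves(rows=[[15.5, -36.5, 0, 0, 0, 0.03], [14.5, -37, 0, 0, 0, 0.03], [13, -37.5, 0, 0, 0, 0.03], [12, -38, 0, 0, 0, 0.03], [0, 0, 0, 0, 0, 0]])

```text
time: 16.68
tool_pos: [510.8, 47.9, 200.2]
tcp_rot: [-180.0, -0.1, 13.8]
ft_force: [-0.5, -0.9, -1.9]
finger_gap: 51.4
grip_force: 32.5
```

```bash
python3 plan.py 510.4,46.3,125,13.6,20; python3 - <<'E'
from h import *
im,d,P=cloud("wrist")
im2,d2,P2=cloud("side")
print(models.place_of("small_bin_mid","side")[:1],models.place_of("large_bin_mid","side")[:1])
cv2.imwrite("pics/w3.png",cv2.resize(np.hstack([im,im2])[:,:,::-1],(800,300)))
fit(P,d,"carton rim",(500,60),130,74,88)
fit(P,d,"held rim",(510,46),70,215,245)
E
```

```text
at [510.8  47.9 200.2] [-1.80e+02 -1.00e-01  1.38e+01] F [-0.5 -0.9 -1.9] gap 51.4 t 16.68
[[-0.2,0.4,18.8,0,0,0.001],[-0.2,0.4,18.8,0,0,0.001],[-0.2,0.3,18.8,0,0,0.001],[-0.1,0.4,18.8,0,0,0.001],[0,0,0,0,0,0]]
end [510.5  46.3 125. ] 13.6
[{'xyz': [508.8, 46.8, 182.2], 'confidence': 0.78}] [{'xyz': [498.7, -231.8, 43.4], 'confidence': 0.56}]
carton rim 2352 [551.4  98.6] [ 40.  162.6] 13.4 z 79.4
held rim 10762 [513.5  48.2] [86.6 79. ] 14.4 z 227.1
```

View pics/w3.png

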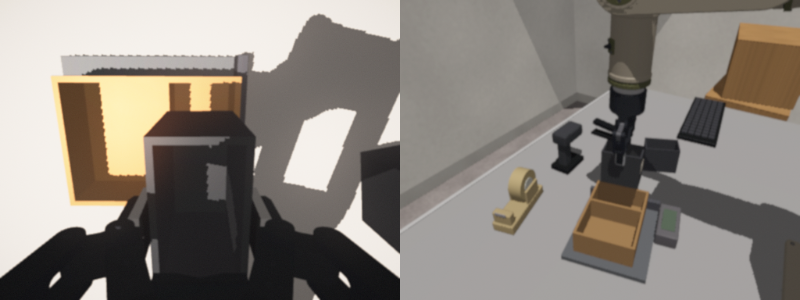

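The held bin hangs upright over the narrow bay (left view at (200,200), carton behind it at (150,130)). Lowering.

apply_moves(rows=[[0, 1, 20, 0, 0, 0.001], [0, 0, 20, 0, 0, 0.001], [0, 0, 20, 0, 0, 0.001], [0, 0, 12, 0, 0, 0], [0, 0, 8, 0, 0, 0]])

```text
time: 17.5
tool_pos: [510.9, 43.9, 118.9]
tcp_rot: [-180.0, 0.0, 13.4]
ft_force: [0.2, -0.3, -1.3]
finger_gap: 51.8
grip_force: 32.5
```

apply_moves(rows=[[0, 0, 6, 0, 0, 0], [0, 0, 6, 0, 0, 0], [0, 0, 6, 0, 0, 0], [0, 0, 6, 0, 0, 0], [0, 0, 4, 0, 0, 0]])

```text
time: 18.12
tool_pos: [510.8, 44.6, 90.8]
tcp_rot: [-180.0, 0.0, 13.5]
ft_force: [-0.3, 0.4, -1.1]
finger_gap: 51.5
grip_force: 32.5
```

```bash
python3 plan.py; python3 - <<'E'
from h import *
im2,d2,P2=cloud("side")
print(models.place_of("small_bin_mid","side")[:1])
E
```

```text
at [510.8  44.6  90.8] [-180.     0.    13.5] F [-0.3  0.4 -1.1] gap 51.5 t 18.12
end [510.8  44.6  90.8] 13.5
[{'xyz': [510.0, 45.2, 70.8], 'confidence': 0.57}]
```

apply_moves(rows=[[0, -1, 2, 0, 0, 0], [0, 0, 2, 0, 0, 0], [0, 0, 1.5, 0, 0, 0], [0, 0, 1, 0, 0, 0], [0, 0, 1, 0, 0, 0]])

```text
time: 18.85
tool_pos: [510.8, 45.5, 83.8]
tcp_rot: [180.0, -0.0, 13.5]
ft_force: [-0.1, -0.5, -0.8]
finger_gap: 51.3
grip_force: 32.5
```

apply_moves(rows=[[0, 0, 0.5, 0, 0, 0], [0, 0, 0.5, 0, 0, 0], [0, 0, 0.5, 0, 0, 0], [0, 0, 0.5, 0, 0, 0], [0, 0, 0, 0, 0, 0]])

```text
time: 19.48
tool_pos: [510.9, 45.5, 83.5]
tcp_rot: [180.0, -0.0, 13.5]
ft_force: [-8.8, -0.9, 14.4]
finger_gap: 51.5
grip_force: 34.5
```

apply_moves(rows=[[0, 0, -1, 0, 0, 0], [0, 0, 0, 0, 0, 0], [0, 0, 0, 0, 0, 0], [0, 0, 0, 0, 0, 0], [0, 0, 0, 0, 0, 0]], fingers=72)

```text
time: 20.1
tool_pos: [510.6, 45.5, 82.6]
tcp_rot: [-180.0, 0.0, 13.5]
ft_force: [-0.8, -0.6, -0.6]
finger_gap: 72.3
grip_force: 0.0
```

apply_moves(rows=[[0, 0, -5, 0, 0, 0], [0, 0, -15, 0, 0, 0], [0, 0, -30, 0, 0, 0], [0, 0, -40, 0, 0, 0], [0, 0, -40, 0, 0, 0]])

```text
time: 20.72
tool_pos: [510.8, 45.5, 215.3]
tcp_rot: [180.0, -0.1, 13.5]
ft_force: [0.4, 0.3, -0.5]
finger_gap: 72.3
grip_force: 0.0
```

```bash
python3 - <<'E'
from h import *
im,d,P=cloud("wrist")
fit(P,d,"small rim",(510,46),70,100,125)
fit(P,d,"carton rim",(497,100),130,74,88)
E
python3 plan.py 500,-80,215,20 500,-229.8,160,25.1
```

```text
small rim 2693 [514.4  46.1] [92.9 52.2] 13.8 z 116.7
carton rim 7939 [502.1 100.5] [142.7 189.2] 13.5 z 85.8
at [513.5  45.5 221.9] [179.9  -0.5  13.5] F [ 1.8 -0.2  5.8] gap 71.8 t 20.77
[[-14.1,39.6,2.3,0,0,-0.038],[-15.6,39.1,2.3,0,0,-0.038],[-17.1,38.5,2.3,0,0,-0.038],[-17.1,46.9,18.3,0,0,-0.03],[-18.5,46.4,18.4,0,0,-0.03]]
[[-19.8,45.8,18.3,0,0,-0.03],[0,0,0,0,0,0],[0,0,0,0,0,0],[0,0,0,0,0,0],[0,0,0,0,0,0]]
end [ 500.  -229.8  160. ] 25.1
```

apply_moves(rows=[[-14, 39.5, 0, 0, 0, -0.038], [-15.5, 39, 0, 0, 0, -0.038], [-17, 38.5, 0, 0, 0, -0.038], [-17, 47, 5, 0, 0, -0.03], [-18.5, 46.5, 5, 0, 0, -0.03]], fingers=85)

```text
time: 21.4
tool_pos: [497.8, -181.4, 204.2]
tcp_rot: [179.9, -0.1, 23.5]
ft_force: [1.0, 0.1, -0.3]
finger_gap: 84.8
grip_force: 0.0
```

apply_moves(rows=[[-20, 46, 5, 0, 0, -0.03], [0, 0, 0, 0, 0, 0], [0, 0, 0, 0, 0, 0], [0, 0, 0, 0, 0, 0], [0, 0, 0, 0, 0, 0]])

```text
time: 22.02
tool_pos: [497.8, -229.0, 198.2]
tcp_rot: [180.0, -0.0, 25.2]
ft_force: [0.7, 0.8, -0.0]
finger_gap: 85.1
grip_force: 0.0
```

```bash
python3 - <<'E'
from h import *
im,d,P=cloud("wrist"); save(im,"w4.png")
fit(P,d,"large rim",(499,-231),80,84,97)
im,d,P=cloud("top")
fit(P,d,"small rim",(510,46),70,100,125)
fit(P,d,"carton rim",(497,100),130,74,88)
E
python3 plan.py 499.5,-229.5,64,25.1,31
```

```text
large rim 2535 [ 499.7 -229.6] [110.7  68.2] 25.0 z 89.3
small rim 282 [509.6  45.4] [92.  52.3] 13.7 z 111.7
carton rim 1020 [497.3 100.3] [142.1 190. ] 13.6 z 80.8
at [ 497.7 -229.2  198. ] [180.   -0.   25.2] F [-0.2 -0.5  0.1] gap 84.9 t 22.12
[[0.3,0.2,26.8,0,0,0.0],[0.3,0.2,26.8,0,0,0.0],[0.3,0.2,26.8,0,0,0.0],[0.3,0.2,26.8,0,0,0.0],[0.3,0.2,26.8,0,0,0.0]]
end [ 499.5 -229.5   64. ] 25.2
```

apply_moves(rows=[[1.5, 1, 28, 0, 0, 0], [0, 0, 28, 0, 0, 0], [0, 0, 28, 0, 0, 0], [0, 0, 28, 0, 0, 0], [0, 0, 30, 0, 0, 0]])

```text
time: 22.75
tool_pos: [499.6, -229.9, 55.2]
tcp_rot: [180.0, -0.0, 25.2]
ft_force: [0.0, 0.5, -0.3]
finger_gap: 85.2
grip_force: 0.0
```

apply_moves(rows=[[0, 0, 0, 0, 0, 0], [0, 0, 0, 0, 0, 0], [0, 0, 0, 0, 0, 0], [0, 0, 0, 0, 0, 0], [0, 0, 0, 0, 0, 0]], fingers=55, grip_force=35)

```text
time: 23.38
tool_pos: [499.5, -230.3, 56.3]
tcp_rot: [180.0, -0.0, 25.1]
ft_force: [-0.2, -0.4, -1.6]
finger_gap: 67.5
grip_force: 46.1
```

apply_moves(rows=[[0, 0, 0, 0, 0, 0], [0, 0, -3, 0, 0, 0], [0, 0, -6, 0, 0, 0], [0, 0, -10, 0, 0, 0], [0, 0, -15, 0, 0, 0]])

```text
time: 24.0
tool_pos: [499.1, -230.1, 90.6]
tcp_rot: [-180.0, 0.0, 25.1]
ft_force: [-0.2, -0.8, -2.6]
finger_gap: 67.5
grip_force: 46.0
```

```bash
python3 plan.py 499.5,-229.5,210,25.1,40 487,143,210,13.6,45; python3 -c "
from h import *
cloud('side');print(models.place_of('large_bin_mid','side')[:1])"
```

```text
at [ 499.1 -230.1   90.6] [-180.     0.    25.1] F [-0.2 -0.8 -2.6] gap 67.5 t 24.0
[[0.2,-0.1,-39.8,0,0,0.0],[0.2,-0.1,-39.8,0,0,0.0],[0.2,-0.2,-39.8,0,0,0.0],[16.3,-38.1,-0,0,0,0.022],[15.5,-38.4,-0,0,0,0.022]]
[[14.6,-38.7,-0,0,0,0.022],[13.8,-39,-0,0,0,0.022],[12.9,-39.4,-0,0,0,0.022],[12.1,-39.6,-0,0,0,0.022],[11.2,-39.9,-0,0,0,0.022]]
[[10.3,-40.1,-0,0,0,0.022],[9.4,-40.3,-0,0,0,0.022],[0,0,0,0,0,0],[0,0,0,0,0,0],[0,0,0,0,0,0]]
end [487. 143. 210.] 13.8
[{'xyz': [499.6, -231.4, 79.7], 'confidence': 0.6}]
```

apply_moves(rows=[[0, 0, -40, 0, 0, 0], [0, 0, -40, 0, 0, 0], [0, 0, -40, 0, 0, 0], [16.5, -38, 0, 0, 0, 0.022], [15.5, -38.5, 0, 0, 0, 0.022]])

```text
time: 24.72
tool_pos: [496.9, -146.9, 210.8]
tcp_rot: [179.9, -0.1, 22.5]
ft_force: [0.2, 1.2, -2.2]
finger_gap: 67.5
grip_force: 46.2
```

apply_moves(rows=[[14.5, -38.5, 0, 0, 0, 0.022], [14, -39, 0, 0, 0, 0.022], [13, -39.5, 0, 0, 0, 0.022], [12, -39.5, 0, 0, 0, 0.022], [11, -40, 0, 0, 0, 0.022]])

```text
time: 25.35
tool_pos: [489.6, 60.8, 210.1]
tcp_rot: [180.0, -0.0, 16.3]
ft_force: [0.8, -0.5, -2.6]
finger_gap: 67.5
grip_force: 46.2
```

apply_moves(rows=[[10.5, -40, 0, 0, 0, 0.022], [9.5, -40, 0, 0, 0, 0.022], [0, 0, 0, 0, 0, 0], [0, 0, 0, 0, 0, 0], [0, 0, 0, 0, 0, 0]])

```text
time: 25.98
tool_pos: [487.5, 141.1, 209.8]
tcp_rot: [180.0, -0.0, 13.7]
ft_force: [-0.1, -0.7, -2.9]
finger_gap: 67.3
grip_force: 46.2
```

```bash
python3 plan.py 487,143,90,13.6,20; python3 -c "
from h import *
cloud('side');print(models.place_of('large_bin_mid','side')[:1])"
```

```text
at [487.5 141.1 209.8] [180.   -0.   13.7] F [-0.1 -0.7 -2.9] gap 67.3 t 25.98
[[0,-0.3,20,0,0,0.0],[0,-0.3,20,0,0,0.0],[0,-0.3,20,0,0,0.0],[0,-0.4,19.9,0,0,0.0],[0,-0.3,20,0,0,0.0]]
[[0,-0.4,19.9,0,0,0.0],[0,0,0,0,0,0],[0,0,0,0,0,0],[0,0,0,0,0,0],[0,0,0,0,0,0]]
end [487. 143.  90.] 13.7
[{'xyz': [486.4, 139.8, 200.5], 'confidence': 0.94}]
```

apply_moves(rows=[[0, -1, 25, 0, 0, 0], [0, -1, 25, 0, 0, 0], [0, 0, 25, 0, 0, 0], [0, 0, 15, 0, 0, 0], [0, 0, 10, 0, 0, 0]])

```text
time: 26.7
tool_pos: [486.8, 143.5, 109.2]
tcp_rot: [-180.0, 0.0, 13.8]
ft_force: [-0.4, 0.5, -1.4]
finger_gap: 67.3
grip_force: 46.1
```

apply_moves(rows=[[0, 0, 8, 0, 0, 0], [0, 0, 7, 0, 0, 0], [0, 0, 6, 0, 0, 0], [0, 0, 4, 0, 0, 0], [0, 0, 2, 0, 0, 0]])

```text
time: 27.32
tool_pos: [486.8, 143.9, 82.6]
tcp_rot: [180.0, 0.0, 13.8]
ft_force: [1.0, 0.4, -1.2]
finger_gap: 67.3
grip_force: 46.1
```

apply_moves(rows=[[0, 0, 1, 0, 0, 0], [0, 0, 1, 0, 0, 0], [0, 0, 1, 0, 0, 0], [0, 0, 0, 0, 0, 0], [0, 0, 0, 0, 0, 0]])

```text
time: 27.95
tool_pos: [486.9, 143.9, 79.8]
tcp_rot: [-180.0, -0.0, 13.8]
ft_force: [-0.2, -0.3, -2.4]
finger_gap: 67.3
grip_force: 46.1
```

apply_moves(rows=[[0, 0, 1, 0, 0, 0], [0, 0, 1, 0, 0, 0], [0, 0, 0.5, 0, 0, 0], [0, 0, 0.5, 0, 0, 0], [0, 0, 0, 0, 0, 0]])

```text
time: 28.58
tool_pos: [486.8, 143.9, 76.8]
tcp_rot: [-180.0, 0.0, 13.8]
ft_force: [-0.4, 0.3, -1.2]
finger_gap: 67.4
grip_force: 46.1
```

apply_moves(rows=[[0, 0, 0.5, 0, 0, 0], [0, 0, 0.5, 0, 0, 0], [0, 0, 0.5, 0, 0, 0], [0, 0, 0, 0, 0, 0], [0, 0, 0, 0, 0, 0]])

```text
time: 29.2
tool_pos: [486.8, 143.9, 75.3]
tcp_rot: [-180.0, 0.0, 13.8]
ft_force: [0.3, 0.4, -2.5]
finger_gap: 67.8
grip_force: 46.1
```

apply_moves(rows=[[0, 0, 0.5, 0, 0, 0], [0, 0, 0.5, 0, 0, 0], [0, 0, 0.5, 0, 0, 0], [0, 0, 0, 0, 0, 0], [0, 0, 0, 0, 0, 0]])

```text
time: 29.82
tool_pos: [487.2, 143.9, 75.0]
tcp_rot: [180.0, -0.0, 13.8]
ft_force: [-3.7, -1.6, 9.2]
finger_gap: 67.2
grip_force: 47.5
```

```bash
python3 plan.py; python3 - <<'E'
from h import *
for n in ("side","top"):
    im,d,P=cloud(n); print(models.place_of('large_bin_mid',n)[:1])
    q=P[(np.hypot(P[...,0]-487,P[...,1]-144)<62)&(P[...,2]>95)&(P[...,2]<125)]
    print(n,len(q),np.round(np.percentile(q[:,2],[5,25,50,75,95]),1))
    cv2.imwrite("pics/f_%s.png"%n,im[:,:,::-1])
E
```

```text
at [487.2 143.9  75. ] [180.   -0.   13.8] F [-3.7 -1.6  9.2] gap 67.2 t 29.82
end [487.2 143.9  75. ] 13.8
[{'xyz': [487.3, 141.0, 66.5], 'confidence': 0.89}]
side 820 [ 96.3 100.5 106.2 109.8 111.1]
[{'xyz': [490.5, 141.8, 64.9], 'confidence': 0.93}]
top 184 [ 98.  107.1 111.7 112.9 114.4]
```

View pics/f_side.png

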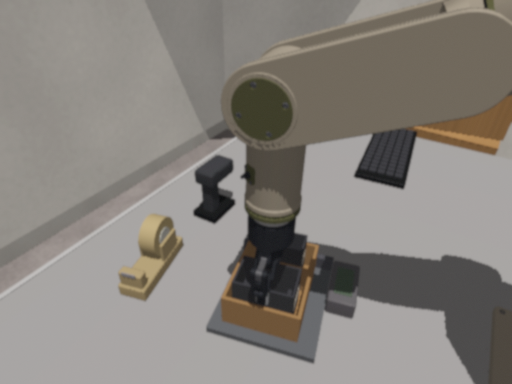

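The large bin is seated in the wide bay at about (270,285) with its rim at 111 mm, and the wrist reads 9 N, so it has reached the floor. I open gently and retreat.

apply_moves(rows=[[0, 0, -1, 0, 0, 0], [0, 0, 0, 0, 0, 0], [0, 0, 0, 0, 0, 0], [0, 0, 0, 0, 0, 0], [0, 0, 0, 0, 0, 0]], fingers=80)

```text
time: 30.65
tool_pos: [486.8, 143.9, 74.7]
tcp_rot: [-180.0, 0.0, 13.8]
ft_force: [-0.3, 0.5, 0.6]
finger_gap: 79.8
grip_force: 0.0
```

apply_moves(rows=[[0, 0, -5, 0, 0, 0], [0, 0, -15, 0, 0, 0], [0, 0, -30, 0, 0, 0], [0, 0, -50, 0, 0, 0], [0, 0, -50, 0, 0, 0]])

```text
time: 31.28
tool_pos: [486.7, 143.8, 227.4]
tcp_rot: [180.0, -0.0, 13.8]
ft_force: [0.3, 0.1, 0.3]
finger_gap: 80.2
grip_force: 0.0
```

apply_moves(rows=[[-20, 50, 0, 0, 0, 0], [-20, 50, 0, 0, 0, 0], [-20, 50, 0, 0, 0, 0], [-20, 50, 0, 0, 0, 0], [0, 50, 0, 0, 0, 0]])

```text
time: 31.9
tool_pos: [468.4, -119.8, 226.6]
tcp_rot: [179.9, -0.1, 13.8]
ft_force: [1.5, 0.1, 0.7]
finger_gap: 80.0
grip_force: 0.0
```

```bash
python3 plan.py; python3 - <<'E'
from h import *
im,d,P=cloud("top"); save(im,"f2.png")
fit(P,d,"small rim",(510,46),50,100,125)
fit(P,d,"large rim",(487,143),70,100,125)
fit(P,d,"carton rim",(497,100),130,74,88)
E
```

```text
at [ 468.4 -119.8  226.6] [ 1.799e+02 -1.000e-01  1.380e+01] F [1.5 0.1 0.7] gap 80.0 t 31.9
end [ 468.4 -119.8  226.6] 13.8
small rim 271 [509.4  45.4] [91.7 52.3] 13.8 z 111.8
large rim 419 [487.8 144.1] [109.9  68.8] 14.2 z 111.4
carton rim 992 [497.5  99.9] [142.2 189.2] 13.6 z 80.9
```

View pics/f2.png

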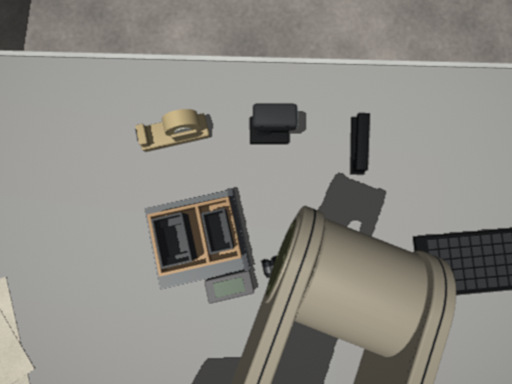

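The carton (195,237) is flush against the backstop, the small bin is at (218,230) and the large bin at (175,240). Both are upright and the bystanders have not moved. Handing in.

```bash
python3 -c "
from bench import job; print(job.hand_in())"
```

```text
the job is handed in; nothing more can be done
None
```

I handed the job in at about 32 s: the carton lies on its back flush against the backstop, the small bin stands in the narrow bay and the large bin in the wide bay, both upright, and the bystanders are where they started; the hand-in returned no verdict, so this rests on the last camera check.

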